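Dispense three ferrite discs

TASK

Dispense exactly three ferrite discs for the next job: on the dispenser whose magazine is loaded with round discs, press the sprung lever fully down three times, letting it spring fully back up after each press. Three discs must then lie in its catch tray and the rest stay in the magazine; do not press the lever of the other dispenser, which holds square blocks.

Things in the scene. Friction and masses are not known exactly. Their poses are not given: they have to be found in the camera images.
- disc_lever_pad (a point): Centre of the top of the black crowned press pad (32 mm along the lever, 30 mm across) on the round-disc dispenser's lever. It is 85 mm from the hinge pin, which is 108 mm above the desk. At rest the lever slopes up 0.3 rad and the pad top is about 141 mm above the desk; fully pressed it slopes down 0.3 rad, the pad centre 50 mm lower (a blunt fingertip meets the stop up to 5 mm sooner). Nothing is under it.
- disc_lever (a joint): Lever angle, rad: 0 = at rest, up; 0.6 = fully pressed, at a hard stop. A spring resists at the pad with about 1 N at the start, 4 N at the bottom, up to twice that with friction and speed. A press past four fifths ejects the lowest disc into the tray; when let go the lever returns in about half a second and the stack drops by one disc.
- disc_tray (a point): Centre of the inner floor, 4 mm above the desk, of the disc dispenser's open catch tray (inside 79 x 70 mm, 38 mm deep). x axis level, along the dispenser away from the lever; z up. The axis of the magazine (four grey metal posts, top 98 mm above the desk) is 57 mm back along -x, the lever pad's centre 181 mm back at rest; the lever end is nearer the robot. The dispenser is fixed.
- disc_3: Third disc from the bottom of the stack of five round dark grey discs, each 30 mm in diameter and 10 mm thick; origin at its centre. It is the last one to be dispensed.
- disc_4: The fourth disc from the bottom, alike; origin at its centre. It must stay in the magazine.
- block_lever_pad (a point): Centre of the top of the press pad of the other dispenser, built the same but loaded with five square blocks 28 x 28 x 10 mm; either dispenser may stand left or right. Not to be pressed.

How it is judged (in metres and radians):
On the way, in this order (a step that is already met when the one before it is completed fails the run):
1. the lever of the disc dispenser is pressed down, first time (value of joint disc_lever above 0.47 rad), for 0.02 s.
2. the lever has sprung back up after the first press (value of joint disc_lever below 0.05 rad), for 0.05 s.
3. the lever of the disc dispenser is pressed down, second time (value of joint disc_lever above 0.47 rad), for 0.02 s.
4. the lever has sprung back up after the second press (value of joint disc_lever below 0.05 rad), for 0.05 s.
5. the lever of the disc dispenser is pressed down, third time (value of joint disc_lever above 0.47 rad), for 0.02 s.
6. the lever has sprung back up after the third press (value of joint disc_lever below 0.05 rad), for 0.05 s.
At the end, for the whole second after the job is handed in: The third disc lies still in the catch tray (with the first two, which came out before it), the fourth is still in the magazine (within about 12 mm of its axis), and the lever is back up within 0.05 rad of rest (x of disc_3 in the frame of disc_tray between -0.033 and 0.045 m and y of disc_3 in the frame of disc_tray between -0.04 and 0.04 m and z of disc_3 in the frame of disc_tray below 0.038 m and linear speed of disc_3 below 0.02 m/s and x of disc_4 in the frame of disc_tray between -0.07 and -0.045 m and z of disc_4 in the frame of disc_tray above 0.015 m and value of joint disc_lever below 0.05 rad); the robot touches nothing.
It fails at once if the lever of the block dispenser is pressed (its pad moves more than 12 mm) (distance of block_lever_pad from where it was at the start of the episode above 0.012 m).
It fails at once if a fourth disc comes out (x of disc_4 in the frame of disc_tray above -0.035 m).
It also fails if it takes over 42 s, if anything falls off the work surface, if the arm or the gripper's body presses on something with over 40 N, if the wrist force passes 120 N, or if a joint passes its speed limit or range.

ROBOT

A 6-joint arm with a two-finger parallel gripper is mounted at the origin on a cart in front of the work surface, level with it; the furniture and walls round the work are solid. World frame = base frame: x ahead of the robot, y to its left, z up, the work surface at z = 0. Lengths are in mm, angles in rad, forces in N, time in s.
With the tool pointing down it reaches from about 250 to 800 mm from the base axis. Payload 8.5 kg.
Tool frame: the origin (TCP) lies midway between the tips of the shut fingers; the grasp point (between the pads) lies 19 mm behind it; z points along the fingers, y is the line along which they close (so a half turn about z gives the same grasp; the last joint's range is limited). The gripper opens to 85 mm and grips with 20 to 120 N. Pads are 22 mm wide; open, the fingers measure 114 mm over their backs; the gripper's body (76 mm by 85 mm) begins 54 mm behind the grasp point. The pads swing forward as they close: fully open they stand 13 mm farther back than shut.
Start: joints at [1.148, 0.238, -0.013, 1.319, 0, 1.571], TCP at [215.396, 478.731, 231.276] pointing down, gripper open.
Joint ranges: [-2.66, 2.66], [-1.03, 1.9], [-1.14, 1.46], [-1.82, 2.27], [-1.45, 1.34], [-3.14, 3.14]. Speed limits (rad/s): [2.22, 2.22, 2.79, 3.14, 3.14, 3.14].

INTERFACE

Orientations are given as a 3x3 rotation matrix whose columns are the frame's x, y, z axes.
In Python, from station import bot gives the robot as it stands. The module is installed in compiled form; this text tells all that it offers.
- The arm moves only by the shell command python3 -m creep 'ROWS' [FORCE]. ROWS is JSON, one flat list of numbers, 7 for each row, row after row: the shift along the tool's x, y, z scaled (see below), then the turn, a rotation vector about the tool's x, y, z scaled (see below), then the opening, from -1 (shut) to 1 (fully open), so that 0 is half open. In form: [tx, ty, tz, ax, ay, az, fingers, tx, ty, tz, ax, ay, az, fingers, ...]. A call has 1 to 10 rows; each row shifts and turns the commanded pose from where the row before left it, along the tool's axes as they then stand; what a row does not reach is not made up. The controller multiplies each number of a shift by 0.025 m and each number of a turn by 360 degrees. A row lasts 1/10 s, in which the tool goes at most 50 mm and 8.59 degrees, less where a joint would pass 70% of its speed; a pose out of reach is approached as far as the arm can. A call with a number of a shift or a turn outside -1 to 1 is refused whole. A call with a gripper value outside its range is refused whole. The fingers move at their own pace and stop on an object; FORCE is the grip in N (left out, the last holds). Time passes only in rows, so rows that do not move let the fingers close. It gives the time, the measured TCP pose, the force, the opening and the grip force at its end, in the units of the state.
- bot.state(): the state, without advancing time (a new reading comes with each control period).
- bot.get_image(name): name is "scene" or "top" or "wrist"; returns the picture (420x560x3 uint8, blue, green, red); there is no depth.
- bot.camera_params(name): a dict with "fx", "fy", "cx", "cy" (pixels), "rvec" (rotation vector, rad) and "tvec" (3), from world to camera coordinates, as OpenCV has them; the wrist camera has in their place "hand_eye" (4x4, takes a point from camera to tool coordinates, whose origin is the TCP and whose axes are the flange's). Camera axes: x right, y down, z forward; pixel columns grow to the right and rows downward; lengths in mm; the calibration is good to about 2 mm. A picture is of the moment at which its call begins: read the wrist's pose just before it. camera_params takes no time and is no camera call.
- bot.finish_job(): hands the job in; it is judged then, once.
The state is a dict: "time_s": time; "joints": joint angles; "joint_velocities": joint speeds; "effort": joint torques, N m; "eef_pos": TCP position; "tool_rot": TCP orientation; "contact_force": force on the tool from outside, world axes, zero at the start; "ft_torque": the same for the moment, N m; "gripper_width": finger opening in mm; "gripper_force": force on a finger pad.
Only numpy, scipy, OpenCV 4.12 (cv2) and the standard library are available. Lean on these libraries where they do the work, as an engineer would, in place of code of your own. Each camera call takes 0.05 s, during which the arm holds its last target. There are 200 camera calls.

## Working session

There is one attempt and no reset: what is moved stays moved. The work goes in short steps, Python scripts to look and compute and a shell command to move; the robot and the scene stay as the last step left them, time stands still between calls to the robot, and variables do not carry over. Pictures are saved under pics/ and viewed, at most 10 in all, crops included, and the job is handed in when it is done.

```bash
mkdir -p pics
python3 - <<'E'
from station import bot
import cv2,numpy as np
for n in("scene","top"):
    cv2.imwrite(f"pics/{n}1.png",bot.get_image(n)); p=bot.camera_params(n); print(n,{k:np.round(v,4).tolist() for k,v in p.items()})
s=bot.state();print(s["time_s"],np.round(s["eef_pos"],1),np.round(s["tool_rot"],3).tolist())
E
```

```text
scene {'fx': 460.9169, 'fy': 460.9169, 'cx': 276.8763, 'cy': 210.1961, 'rvec': [2.1895, -1.0857, 0.4295], 'tvec': [-153.0343, 511.4911, 542.1635]}
top {'fx': 506.6403, 'fy': 506.6403, 'cx': 278.4682, 'cy': 215.822, 'rvec': [2.1182, -2.1216, 0.1424], 'tvec': [247.9193, 591.8464, 925.7427]}
0.1 [215.3 478.4 230.7] [[-0.912, 0.41, -0.001], [0.41, 0.912, -0.001], [-0.0, -0.001, -1.0]]
```

View pics/scene1.png

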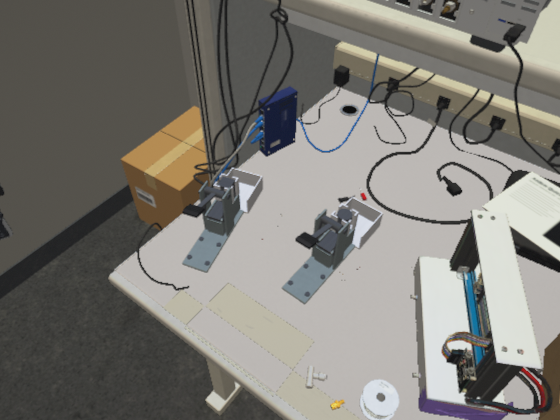

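View pics/top1.png

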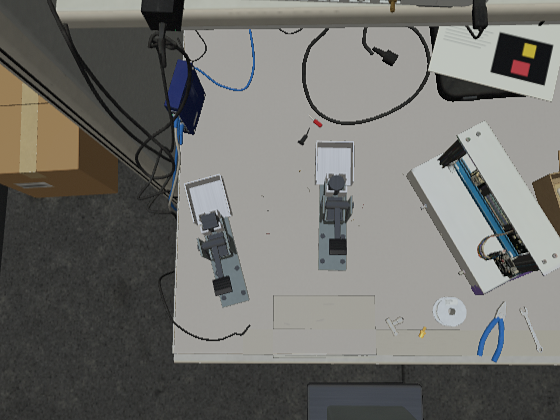

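The scene and top views both show two dispensers. The pads are at about (222,286) and (338,246) in the top view, and (193,211) and (306,240) in the scene view. Next I'll enlarge them to tell discs from blocks.

Run:
```python
import cv2,numpy as np
s=cv2.imread("pics/scene1.png");t=cv2.imread("pics/top1.png")
r=lambda im,x,y,w,h:cv2.resize(im[y:y+h,x:x+w],(400,300),interpolation=cv2.INTER_CUBIC)
a=np.vstack([np.hstack([r(s,175,160,100,75),r(s,285,190,100,75)]),np.hstack([r(t,170,200,120,90),r(t,280,165,120,90)])])
a=np.clip(255*(a/255.)**.5,0,255).astype(np.uint8)
cv2.imwrite("pics/crop1.png",a)
```

```text
(no output)
```

View pics/crop1.png

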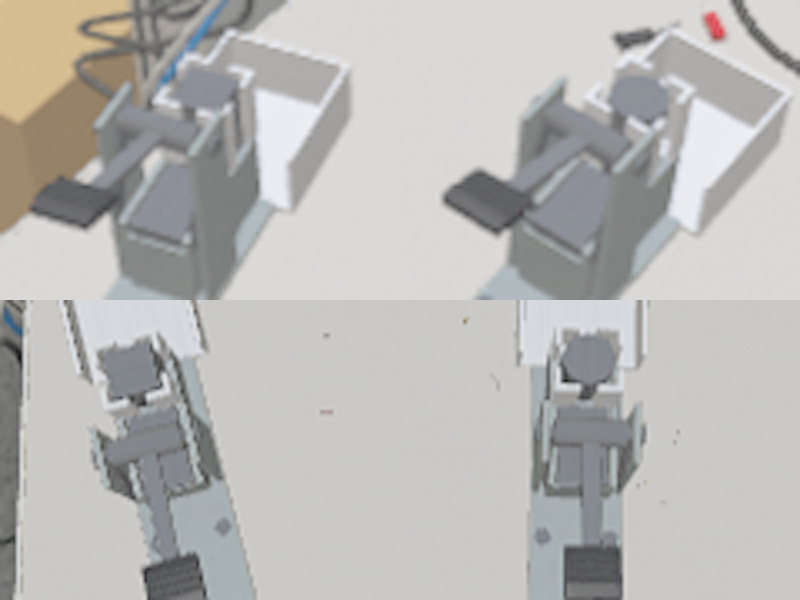

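The right-hand dispenser holds the round discs: its stack top is round at about (640,98) and (590,357) in the crop. The left one is square. Next I'll locate the right pad.

```bash
cat > h.py <<'E'
import cv2,numpy as np
from station import bot
def ray(n,uv):
    p=bot.camera_params(n);R=cv2.Rodrigues(np.array(p["rvec"],float))[0];t=np.ravel(p["tvec"])
    d=R.T@np.array([(uv[0]-p["cx"])/p["fx"],(uv[1]-p["cy"])/p["fy"],1]);return -R.T@t,d/np.linalg.norm(d)
def onz(n,uv,z):
    c,d=ray(n,uv);return c+d*(z-c[2])/d[2]
def tri(a,b):
    (c1,d1),(c2,d2)=ray("scene",a),ray("top",b)
    k=np.linalg.lstsq(np.c_[d1,-d2],c2-c1,rcond=None)[0];p,q=c1+d1*k[0],c2+d2*k[1];return (p+q)/2,np.linalg.norm(p-q)
E
python3 - <<'E'
from h import *
out={}
for n,(x,y,w,h) in {"scene":(290,225,35,32),"top":(322,232,32,28)}.items():
    im=cv2.imread(f"pics/{n}1.png")[y:y+h,x:x+w].max(2)
    m=(im<75).astype(np.uint8)
    N,L,S,C=cv2.connectedComponentsWithStats(m); i=1+S[1:,4].argmax()
    out[n]=C[i]+[x,y]; print(n,out[n],S[i]); print(onz(n,out[n],139))
print(tri(out["scene"],out["top"]))
# tray rim corners, magazine stack top for the axis
im=cv2.imread("pics/top1.png")
print("stack top",onz("top",(280+590*.3-0+0-0-120,165+(357-300)*.3),75))
for uv in((316,142),(354,142)):print(onz("top",uv,42))
for uv in((319,270),(346,270)):print("base",onz("top",uv,4))
s=bot.state();print(s["joints"])
E
```

```text
scene [310.99117647 243.2       ] [  6   6  29  26 340]
[519.29729949 130.34066568 139.        ]
top [337.54849498 246.1638796 ] [  7   4  18  19 299]
[523.9807802 141.4781106 139.       ]
(array([527.31183477, 138.10619606, 124.56383085]), np.float64(5.553862908033471))
stack top [653.19463245 134.89344896  75.        ]
[743.46201877 172.43351109  42.        ]
[742.76219602  96.80251923  42.        ]
base [490.83304843 167.74103132   4.        ]
base [490.7882792  114.20397979   4.        ]
[ 1.14796903e+00  2.38734527e-01 -1.41615654e-02  1.31921657e+00
 -3.13373734e-06  1.57078510e+00]
```

Run:
```python
from h import *
print(tri((306.5,240),(337.7,246.2)), onz("scene",(306.5,240),139),ray("top",(0,0))[0],ray("scene",(0,0))[0])
s=bot.state();R=np.array(s["tool_rot"]);print(R.T@(np.array([522,141,175])-s["eef_pos"])/25)
```

```text
(array([523.853654  , 141.45512993, 134.83999689]), np.float64(1.542623284591515)) [520.3913276  140.25797477 139.        ] [ 430.25095742  215.72953459 1018.37648016] [  97.8592627  -113.14849061  746.05956695]
[-16.7267023   -7.2709721    2.23914429]
```

```bash
python3 -m creep '[-0.84,-0.36,0,0,0,0,-1,-0.84,-0.36,0,0,0,0,-1,-0.84,-0.36,0,0,0,0,-1,-0.84,-0.36,0,0,0,0,-1,-0.84,-0.36,0,0,0,0,-1,-0.84,-0.36,0,0,0,0,-1,-0.84,-0.36,0,0,0,0,-1,-0.84,-0.36,0,0,0,0,-1,-0.84,-0.36,0,0,0,0,-1,-0.84,-0.36,0,0,0,0,-1]' 40
python3 -m creep '[-0.84,-0.36,0,0,0,0,-1,-0.84,-0.36,0,0,0,0,-1,-0.84,-0.36,0,0,0,0,-1,-0.84,-0.36,0,0,0,0,-1,-0.84,-0.36,0,0,0,0,-1,-0.84,-0.36,0,0,0,0,-1,-0.84,-0.36,0,0,0,0,-1,-0.84,-0.36,0,0,0,0,-1,-0.84,-0.36,0,0,0,0,-1,-0.84,-0.36,0,0,0,0,-1]'
python3 - <<'E'
from h import *
s=bot.state();R=np.array(s["tool_rot"]);print(R.T@(np.array([522,141,165])-s["eef_pos"])/25)
E
```

```text
time_s: 1.1
eef_pos: [370.4, 309.6, 231.0]
tool_rot: [[-0.912, 0.41, -0.001], [0.41, 0.912, -0.001], [0.0, -0.001, -1.0]]
contact_force: [-0.9, 0.7, -0.3]
gripper_width: 0.3
gripper_force: 0.0
time_s: 2.1
eef_pos: [524.9, 141.4, 230.9]
tool_rot: [[-0.912, 0.41, -0.001], [0.41, 0.912, -0.0], [0.001, -0.001, -1.0]]
contact_force: [0.3, 0.7, -0.4]
gripper_width: -0.1
gripper_force: 0.0
[ 0.0983033  -0.06263479  2.6378705 ]
```

```bash
python3 -m creep '[0.1,-0.06,0.5,0,0,0,-1,0,0,0.7,0,0,0,-1,0,0,0.7,0,0,0,-1,0,0,0.5,0,0,0,-1,0,0,0.24,0,0,0,-1,0,0,0,0,0,0,-1]'
python3 - <<'E'
from h import *
a=bot.get_image("scene")[150:300,230:380];b=bot.get_image("wrist")
cv2.imwrite("pics/p2.png",np.hstack([cv2.resize(a,(400,400)),cv2.resize(b,(400,400))]))
E
```

```text
time_s: 2.7
eef_pos: [521.1, 141.8, 164.5]
tool_rot: [[-0.912, 0.41, -0.002], [0.41, 0.912, -0.001], [0.001, -0.001, -1.0]]
contact_force: [-0.5, -0.1, 0.5]
gripper_width: -0.2
gripper_force: 0.0
```

View pics/p2.png

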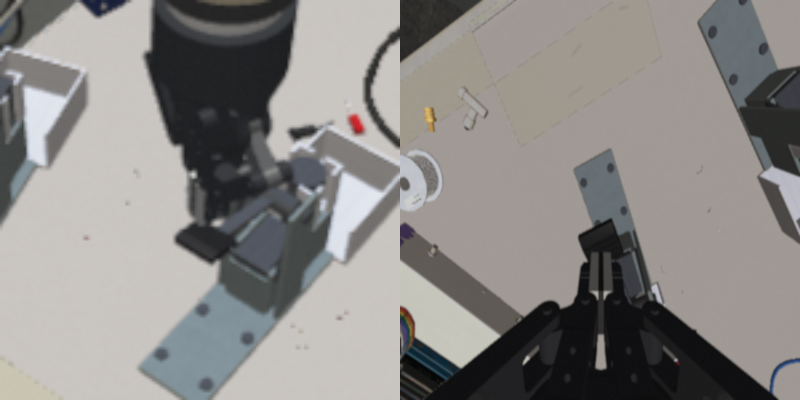

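The scene half shows the fingertips at about (205,218), just above the pad at (203,240). The wrist half agrees: tips at (600,250), pad at (600,238). Now the first press.

```bash
python3 -m creep '[0,0,0.5,0,0,0,-1,0,0,0.5,0,0,0,-1,0,0,0.4,0,0,0,-1,0,0,0.4,0,0,0,-1,0,0,0.3,0,0,0,-1,0,0,0.3,0,0,0,-1,0,0,0.2,0,0,0,-1,0,0,0,0,0,0,-1]'
python3 -m creep '[0,0,0.08,0,0,0,-1,0,0,0,0,0,0,-1]'
```

```text
time_s: 3.6
eef_pos: [521.9, 141.9, 99.8]
tool_rot: [[-0.912, 0.41, 0.0], [0.41, 0.912, -0.0], [-0.0, -0.0, -1.0]]
contact_force: [-1.9, 0.2, 3.2]
gripper_width: -0.2
gripper_force: 1.6
time_s: 3.8
eef_pos: [522.0, 142.0, 98.4]
tool_rot: [[-0.912, 0.41, 0.001], [0.41, 0.912, 0.0], [-0.001, 0.0, -1.0]]
contact_force: [-1.3, 0.3, 2.5]
gripper_width: -0.2
gripper_force: 1.7
```

Not at the stop yet, so I'll go lower in small steps.

```bash
python3 -m creep '[0,0,0.08,0,0,0,-1,0,0,0,0,0,0,-1]'
python3 -m creep '[0,0,0.08,0,0,0,-1,0,0,0,0,0,0,-1]'
python3 -m creep '[0,0,0.06,0,0,0,-1,0,0,0,0,0,0,-1]'
```

```text
time_s: 4.0
eef_pos: [522.2, 141.9, 96.4]
tool_rot: [[-0.912, 0.41, 0.001], [0.41, 0.912, 0.0], [-0.001, 0.0, -1.0]]
contact_force: [0.8, 0.1, 3.6]
gripper_width: 0.1
gripper_force: 2.0
time_s: 4.2
eef_pos: [522.5, 141.9, 94.5]
tool_rot: [[-0.912, 0.41, 0.002], [0.41, 0.912, -0.0], [-0.001, 0.001, -1.0]]
contact_force: [3.2, 0.4, 4.0]
gripper_width: 0.0
gripper_force: 2.2
time_s: 4.4
eef_pos: [522.5, 142.0, 93.0]
tool_rot: [[-0.912, 0.41, 0.002], [0.41, 0.912, 0.0], [-0.001, 0.001, -1.0]]
contact_force: [2.8, -0.3, 5.0]
gripper_width: 0.2
gripper_force: 2.4
```

```bash
python3 -m creep '[0,0,0.08,0,0,0,-1,0,0,0,0,0,0,-1]'
python3 - <<'E'
from h import *
a=bot.get_image("scene")[150:300,230:380];b=bot.get_image("top")[120:270,270:420]
cv2.imwrite("pics/p3.png",np.hstack([cv2.resize(a,(400,400)),cv2.resize(b,(400,400))]))
E
```

```text
time_s: 4.6
eef_pos: [522.7, 142.0, 92.1]
tool_rot: [[-0.912, 0.41, 0.003], [0.41, 0.912, 0.0], [-0.002, 0.001, -1.0]]
contact_force: [1.9, -2.0, 15.3]
gripper_width: -0.0
gripper_force: 8.0
```

View pics/p3.png

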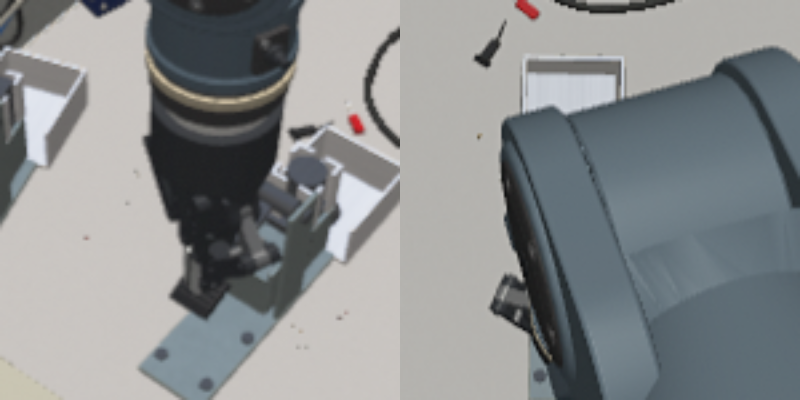

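The stop is reached: force jumped to 15 N at z of about 92. In the scene half the pad is down at about (200,300). Now I'll release and check.

```bash
python3 -m creep '[0,0,-0.5,0,0,0,-1,0,0,-0.6,0,0,0,-1,0,0,-0.7,0,0,0,-1,0,0,-0.7,0,0,0,-1,0,0,-0.5,0,0,0,-1,0,0,0,0,0,0,-1,0,0,0,0,0,0,-1,0,0,0,0,0,0,-1,0,0,0,0,0,0,-1,0,0,0,0,0,0,-1]'
python3 - <<'E'
from h import *
a=bot.get_image("scene")[150:300,230:380];b=bot.get_image("top")[120:270,270:420]
cv2.imwrite("pics/p4.png",np.hstack([cv2.resize(a,(400,400)),cv2.resize(b,(400,400))]))
E
```

```text
time_s: 5.7
eef_pos: [521.3, 141.8, 165.1]
tool_rot: [[-0.912, 0.41, -0.001], [0.41, 0.912, -0.0], [0.001, -0.001, -1.0]]
contact_force: [0.7, -0.2, 0.9]
gripper_width: 0.1
gripper_force: 0.0
```

View pics/p4.png

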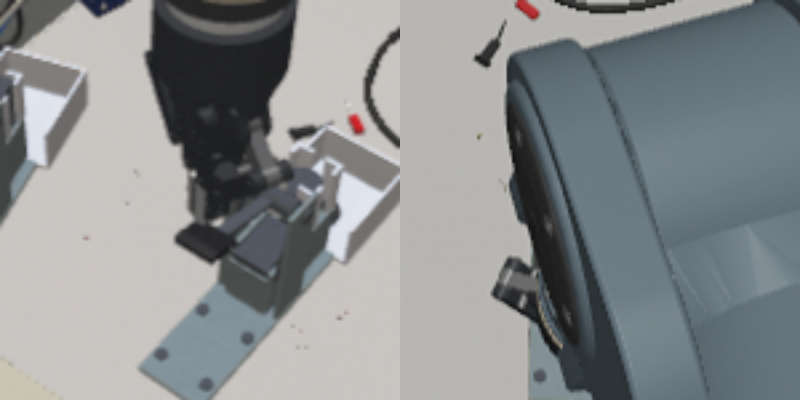

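After release the lever is back up (pad at (203,240)) and the stack top has dropped. A disc's edge shows at (337,215) on the tray side. Second press, same depth.

```bash
python3 -m creep '[0,0,0.5,0,0,0,-1,0,0,0.5,0,0,0,-1,0,0,0.4,0,0,0,-1,0,0,0.4,0,0,0,-1,0,0,0.4,0,0,0,-1,0,0,0.4,0,0,0,-1,0,0,0.25,0,0,0,-1,0,0,0.15,0,0,0,-1,0,0,0,0,0,0,-1,0,0,0,0,0,0,-1]'
```

```text
time_s: 6.8
eef_pos: [522.9, 141.9, 92.2]
tool_rot: [[-0.912, 0.411, 0.003], [0.411, 0.912, 0.0], [-0.003, 0.001, -1.0]]
contact_force: [-3.0, -2.2, 14.5]
gripper_width: -0.2
gripper_force: 7.6
```

```bash
python3 -m creep '[0,0,-0.5,0,0,0,-1,0,0,-0.6,0,0,0,-1,0,0,-0.7,0,0,0,-1,0,0,-0.7,0,0,0,-1,0,0,-0.5,0,0,0,-1,0,0,0,0,0,0,-1,0,0,0,0,0,0,-1,0,0,0,0,0,0,-1,0,0,0,0,0,0,-1,0,0,0,0,0,0,-1]'
python3 - <<'E'
from h import *
a=bot.get_image("scene")[150:270,270:390]
cv2.imwrite("pics/p5.png",cv2.resize(a,(500,500),interpolation=cv2.INTER_CUBIC))
E
```

```text
time_s: 7.8
eef_pos: [521.4, 141.9, 165.2]
tool_rot: [[-0.912, 0.41, -0.001], [0.41, 0.912, -0.0], [0.001, -0.001, -1.0]]
contact_force: [0.6, -0.5, 0.2]
gripper_width: -0.1
gripper_force: 0.0
```

View pics/p5.png

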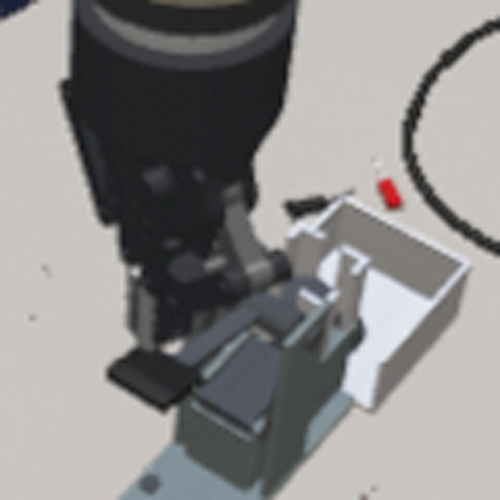

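The lever is up, and the stack has dropped again (top now at about (310,285)). Third press.

```bash
python3 -m creep '[0,0,0.5,0,0,0,-1,0,0,0.5,0,0,0,-1,0,0,0.4,0,0,0,-1,0,0,0.4,0,0,0,-1,0,0,0.4,0,0,0,-1,0,0,0.4,0,0,0,-1,0,0,0.25,0,0,0,-1,0,0,0.15,0,0,0,-1,0,0,0,0,0,0,-1,0,0,0,0,0,0,-1]'
python3 -m creep '[0,0,-0.5,0,0,0,-1,0,0,-0.6,0,0,0,-1,0,0,-0.7,0,0,0,-1,0,0,-0.7,0,0,0,-1,0,0,-0.7,0,0,0,-1,0,0,-0.7,0,0,0,-1,0,0,-0.7,0,0,0,-1,0,0,-0.7,0,0,0,-1,0,0,-0.4,0,0,0,-1,0,0,0,0,0,0,-1]'
python3 -m creep '[0.7,0.4,0,0,0,0,-1,0.9,0.5,0,0,0,0,-1,0.9,0.5,0,0,0,0,-1,0.9,0.5,0,0,0,0,-1,0.9,0.5,0,0,0,0,-1,0.9,0.5,0,0,0,0,-1,0.9,0.5,0,0,0,0,-1,0.9,0.5,0,0,0,0,-1,0.9,0.5,0,0,0,0,-1,0.5,0.3,0,0,0,0,-1]'
python3 - <<'E'
from h import *
a=bot.get_image("scene")[160:260,290:390];b=bot.get_image("top")[130:260,280:410]
cv2.imwrite("pics/p6.png",np.hstack([cv2.resize(x,(400,400),interpolation=cv2.INTER_CUBIC) for x in(a,b)]))
E
```

```text
time_s: 8.85
eef_pos: [522.9, 142.0, 92.1]
tool_rot: [[-0.912, 0.41, 0.003], [0.41, 0.912, 0.0], [-0.003, 0.001, -1.0]]
contact_force: [-2.4, -1.7, 14.4]
gripper_width: 0.1
gripper_force: 7.5
time_s: 9.85
eef_pos: [522.4, 142.1, 234.2]
tool_rot: [[-0.912, 0.41, 0.002], [0.41, 0.912, 0.0], [-0.002, 0.001, -1.0]]
contact_force: [0.1, 0.2, 0.3]
gripper_width: -0.2
gripper_force: 0.0
time_s: 10.85
eef_pos: [377.1, 336.2, 232.2]
tool_rot: [[-0.912, 0.409, -0.001], [0.409, 0.912, -0.001], [0.001, -0.001, -1.0]]
contact_force: [0.1, -1.2, 0.2]
gripper_width: -0.2
gripper_force: 0.0
```

View pics/p6.png

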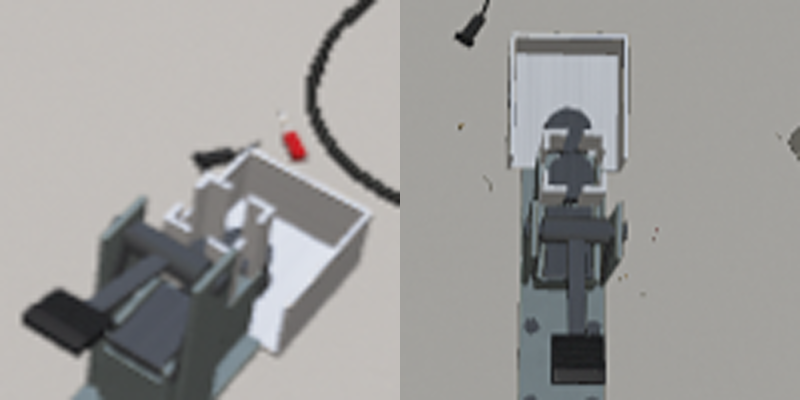

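The lever is up and the discs lie at the near end of the tray: arc at (568,120) in the top half, with its front edge at about y=106. I'll check where the topmost one sits relative to the tray.

Run:
```python
from h import *
f=lambda x,y:(280+(x-400)*.325,130+y*.325)
for z in(14,24,34):
    print(z,"front",onz("top",f(568,106),z),"L",onz("top",f(545,127),z),"R",onz("top",f(591,127),z))
print("far rim",onz("top",f(568,34),42),"near rim",onz("top",f(513,167),42),"floor far",onz("top",f(568,54),4))
print("pad",onz("top",f(578,358),139))
```

```text
14 front [704.53228576 133.8799051   14.        ] L [690.3258354  149.28871024  14.        ] R [690.10565288 118.97812303  14.        ]
24 front [701.80142404 134.69483487  24.        ] L [687.73641915 149.95022338  24.        ] R [687.51842886 119.94142129  24.        ]
34 front [699.07056232 135.50976464  34.        ] L [685.1470029  150.61173653  34.        ] R [684.93120484 120.90471955  34.        ]
far rim [745.09094144 135.33297044  42.        ] near rim [656.85871255 171.97281611  42.        ] floor far [743.35351398 132.44451238   4.        ]
pad [523.65507939 140.96207685 139.        ]
```

Run:
```python
from h import *
import numpy as np
print(np.round(bot.camera_params("wrist")["hand_eye"],3).tolist(),bot.camera_params("wrist")["fx"])
```

```text
[[0.0, -0.945, -0.327, 85.349], [1.0, 0.0, 0.001, 0.784], [-0.001, -0.327, 0.945, -144.172], [0.0, 0.0, 0.0, 1.0]] 316.5863861051955
```

```bash
python3 -m creep '[-0.8,0.25,0,0,0,0,-1,-0.8,0.25,0,0,0,0,-1,-0.8,0.25,0,0,0,0,-1,-0.8,0.25,0,0,0,0,-1,-0.8,0.25,0,0,0,0,-1,-0.8,0.25,0,0,0,0,-1,-0.8,0.25,0,0,0,0,-1,-0.8,0.25,0,0,0,0,-1,-0.8,0.25,0,0,0,0,-1,-0.8,0.25,0,0,0,0,-1]'
python3 -m creep '[-0.8,0.25,0,0,0,0,-1,-0.8,0.25,0,0,0,0,-1,-0.8,0.25,0,0,0,0,-1,-0.8,0.25,0,0,0,0,-1,-0.8,0.25,0,0,0,0,-1,-0.8,0.25,0,0,0,0,-1,0,0,0,0,0,0,-1,0,0,0,0,0,0,-1]'
python3 - <<'E'
from h import *
s=bot.state();p=bot.camera_params("wrist");im=bot.get_image("wrist")
T=np.eye(4);T[:3,:3]=s["tool_rot"];T[:3,3]=s["eef_pos"];M=np.linalg.inv(T@np.array(p["hand_eye"]))
c=(M@[680,136,40,1])[:3];u,v=p["fx"]*c[0]/c[2]+p["cx"],p["fy"]*c[1]/c[2]+p["cy"];print(u,v)
x0,y0=int(np.clip(u-60,0,440)),int(np.clip(v-60,0,300))
cv2.imwrite("pics/p7.png",cv2.resize(im[y0:y0+120,x0:x0+120],(580,580),interpolation=cv2.INTER_CUBIC))
E
```

```text
time_s: 11.95
eef_pos: [587.8, 308.8, 232.6]
tool_rot: [[-0.912, 0.411, -0.001], [0.411, 0.912, -0.001], [0.0, -0.001, -1.0]]
contact_force: [-0.3, 0.4, -0.2]
gripper_width: -0.4
gripper_force: 0.0
time_s: 12.75
eef_pos: [711.7, 293.9, 231.9]
tool_rot: [[-0.911, 0.411, -0.001], [0.411, 0.911, -0.001], [0.001, -0.001, -1.0]]
contact_force: [0.3, -0.2, -0.0]
gripper_width: 0.3
gripper_force: 0.0
141.0047856954745 219.68797328837903
```

View pics/p7.png

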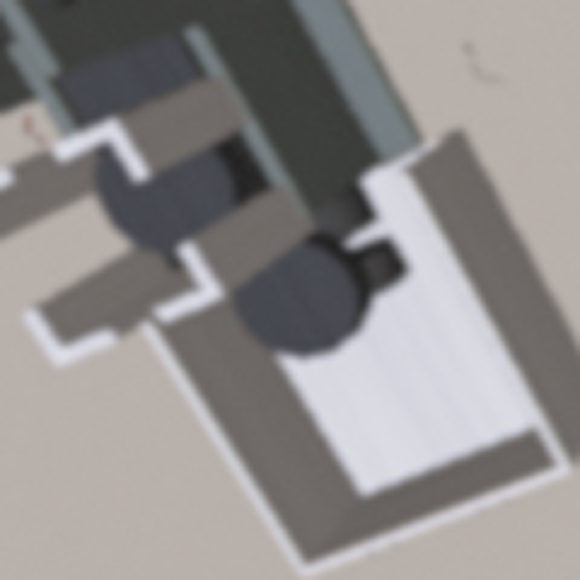

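The wrist view shows the top disc of the pile lying fully inside the tray at (300,290), clear of the posts. The two remaining discs are still in the magazine at (180,190). Handing in.

```bash
python3 -c "
from station import bot
print(bot.finish_job())"
```

```text
the job is handed in; nothing more can be done
None
```

I pressed the disc dispenser's lever to its stop three times and handed the job in at about 13 s; the pile of discs is in the tray, the lever is back up and the rest of the stack is in the magazine. The block dispenser's lever was not pressed; I could not count the three piled discs one by one, and the hand-in returned no verdict.

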